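Hold the hidden bolt head while the nut runs tight

ROBOT

A 6-joint arm with a two-finger parallel gripper is mounted at the origin on the work surface. World frame = base frame: x ahead of the robot, y to its left, z up, the work surface at z = 0. Lengths are in m, angles in rad, forces in N, time in s.
With the tool pointing down it reaches from about 0.4 to 0.925 m from the base axis. Payload 3.4 kg.
Tool frame: the origin (TCP) lies on the centre line of the jaws, within the pads' length; the fingertips stand 25 mm ahead of it and the grasp point (between the pads) lies 6 mm ahead of it; z points along the fingers, y is the line along which they close (so a half turn about z gives the same grasp; the last joint's range is limited). The gripper opens to 85 mm and grips with 20 to 120 N. Pads are 22 mm wide; open, the fingers measure 114 mm over their backs; the gripper's body (76 mm by 85 mm) begins 54 mm behind the grasp point. The pads swing forward as they close: fully open they stand 13 mm farther back than shut.
Start: joints at [-1.327, 0.307, 1.506, -0, 1.328, -0.073], TCP at [0.179, -0.546, 0.225] pointing down, gripper open.
Joint ranges: [-3.12, 3.12], [-1.05, 2.28], [0.14, 2.33], [-1.42, 4.57], [0.1, 2.73], [-2.68, 2.68]. Speed limits (rad/s): [2.57, 2.57, 3.14, 3.14, 3.14, 3.14].

INTERFACE

Orientations are given as a unit quaternion [x, y, z, w].
In Python, from station import observe, eyes, r gives the robot as it stands. The module is installed in compiled form; this text tells all that it offers.
- The arm moves only by the tool play_rows, never from a script. Its argument "increments" is a list of rows, each a list of 7 numbers: the finger opening in m, from 0 to 0.0854, then the shift along the tool's x, y, z in m, then the turn, a rotation vector about the tool's x, y, z in degrees. In form: [[grip, dx, dy, dz, wx, wy, wz], ...]. A call has 1 to 10 rows; each row is the pose to reach, as a shift and turn from the pose commanded when the call began, along the tool's axes at that moment; what a row does not reach only later rows make up. A row lasts 1/8 s, in which the tool goes at most 62.5 mm and 10.7 degrees, less where a joint would pass 70% of its speed; a pose out of reach is approached as far as the arm can. A call with a gripper value outside its range is refused whole. The fingers move at their own pace and stop on an object; "newtons" is the grip in N (left out, the last holds). Time passes only in rows, so rows that repeat a pose let the fingers close. It gives the time, the measured TCP pose, the force, the opening and the grip force at its end, in the units of the state.
- observe(): the state, without advancing time (a new reading comes with each control period).
- eyes.get_image(name): name is "side" or "top"; returns the picture (420x560x3 uint8, red, green, blue); there is no depth.
- eyes.camera_info(name): a dict with "fx", "fy", "cx", "cy" (pixels), "k1" (the pictures are not rectified: a ray, as slopes to the right and down, at radius r is drawn at 1 + k1 r^2 times it, then the intrinsics apply), "xyz" and "orientation" of the camera in the world. Camera axes: x right, y down, z forward; pixel columns grow to the right and rows downward; lengths in m; the calibration is good to about 2 mm. A picture is of the moment at which its call begins. camera_info takes no time and is no camera call.
- r.close_job(): hands the job in; it is judged then, once.
The state is a dict: "t": time; "q": joint angles; "joint_vel": joint speeds; "joint_torque": joint torques, N m; "eef_pos": TCP position; "ee_rot": TCP orientation; "wrist_force": force on the tool from outside, world axes, zero at the start; "ft_torque": the same for the moment, N m; "width": opening from 0.0 (shut) to 1.0 (fully open); "grasp_force": force on a finger pad.
Only numpy, scipy, OpenCV 4.12 (cv2) and the standard library are available. Lean on these libraries where they do the work, as an engineer would, in place of code of your own. Each camera call takes 0.05 s, during which the arm holds its last target. There are 200 camera calls.

TASK

The nut runner lying in its cradle is turning the nut on the near side of the upright steel bracket, but the bolt only spins round with it: reach down into the narrow gap between the bracket and the block heater, grip the hidden hexagonal bolt head and hold it from turning until the nut is fully tight and the runner stalls. Finish still gripping the head against the stalled runner (do not let go), and leave the other things on the bench where they are.

Things in the scene. Friction and masses are not known exactly. Their poses are not given: they have to be found in the camera images.
- unit: Fixed fixture that does not move: aluminium base plate 440 x 200 x 10 mm with nut runner, bracket and block heater in a row along its x. Origin on the bench surface under the bolt axis, at the bracket's rear face; x from runner to heater (roughly away from the robot), y along the bracket, z up. Runner and socket lie in front of the bracket (from x = -170 mm), below 115 mm.
- bracket_top (a point): Middle of the top edge of the bracket's rear face: unit frame (0, 0, 117) mm. The bracket is an upright steel plate 6 mm thick (x from -6 to 0), 150 mm wide. Axes parallel to the unit's.
- heater_edge (a point): Middle of the heater's top front edge, which bounds the gap: unit frame (48, 0, 100) mm. White case from x = 48 to 238 mm, 190 mm wide; aluminium tube block on it from x = 80 to 220, top at 113 mm. The gap is thus 48 mm in x, open above and at both ends in y, its floor 10 mm above the bench. Axes parallel to the unit's.
- bolt_axis (a point): Fixed point at the centre of the bolt head, on the bolt axis: unit frame (24, 0, 85) mm, in the middle of the gap. Axes parallel to the unit's.
- head: Hexagonal steel bolt head, 22 mm across flats, 25 across corners, 14 thick (17 to 31 mm behind the bracket); an 18 mm sleeve joins it to the bracket. Origin at its centre, 85 mm above the bench; turns about its x, the unit's x. Free for 60 mm either side in y. Fingers coming straight down and closing along the unit's y grip it; its flats settle against them; a 20 N grip is enough.
- spindle (a joint): Angle of the runner's spindle with socket and nut, rad, growing without end: about 0.75 rad/s with the bolt spinning along, 0.45 while the bolt is held; it stalls (stops, pushing with 0.15 N m) once the nut is tight and the head held. A small pin on the socket, between runner and bracket, shows it turning.
- bolt (a joint): How far the nut has been run up on the bolt, rad: starts at 0 to 0.8, grows only while the head is held from turning (thread drag 0.06 N m), and stops at 2.5, where the nut is fully tight. From gripping to tight takes 3.5 to 7 s.
- beaker: Bystander, to be left alone: open glass beaker, 68 mm wide, 85 mm tall. Origin at the centre of its underside.
- reagent: Bystander, to be left alone: amber glass jar with lid, 64 mm wide, 120 mm tall. Origin at the centre of its underside.
- tipbox: Bystander, to be left alone: closed pipette-tip box, 120 x 80 x 55 mm. Origin at the centre of its underside.
- driver: Bystander, to be left alone: screwdriver lying on the bench. Origin under its length, long axis x.
- tuberack: Bystander, to be left alone: low open tube rack, 100 x 60 x 45 mm. Origin at the centre of its underside.
- spanner: Bystander, to be left alone: open-ended spanner lying on the bench. Origin under its length, long axis x.
- wash: Bystander, to be left alone: white plastic bottle with cap, 60 mm wide, 150 mm tall. Origin at the centre of its underside.

How it is judged:
On the way, in this order (a step that is already met when the one before it is completed fails the run):
1. the bolt head is gripped between the fingers (contact force between the fingers and head above 5 N and distance between the grasp point and head below 0.025 m), for 0.3 s.
2. the nut has been run fully tight while the head is gripped (all of step 1 and value of joint bolt above 2.4 rad), for 0.2 s.
At the end, for the whole second after the job is handed in: The nut is tight (bolt joint above 2.4 of 2.5 rad), the robot still grips the bolt head (more than 5 N between fingers and head, the point between the pads within 25 mm of the head's centre), and the runner is stalled by that hold (spindle slower than 0.06 rad/s) (all of step 2 and velocity of joint spindle between -0.06 and 0.06 rad/s); the arm keeps its last pose, push and grip.
It fails at once if a bystander is pushed more than 30 mm from its place (distance of any of beaker, reagent, tipbox, driver, tuberack, spanner, wash from where it was at the start of the episode above 0.03 m).
It also fails if it takes over 38 s, if anything falls off the work surface, if the arm or the gripper's body presses on something with over 40 N, if the wrist force passes 120 N, or if a joint passes its speed limit or range.

## Working session

There is one attempt and no reset: what is moved stays moved. The work goes in short steps, Python scripts to look and compute and a tool call to move; the robot and the scene stay as the last step left them, time stands still between calls to the robot, and variables do not carry over. Pictures are saved under pics/ and viewed, at most 10 in all, crops included, and the job is handed in when it is done.

Besides the shell and the picture viewer there is one more tool, called after ">>>" as name(argument=value, ...), one argument or row to a line, values as JSON. play_rows: Moves the arm, as the interface text tells. Its arguments: {"type":"object","properties":{"increments":{"type":"array","items":{"type":"array","items":{"type":"number"}}},"newtons":{"type":"number"}},"required":["increments"]}

```bash
mkdir -p pics; python3 - <<'E'
from station import observe, eyes, r
import cv2
for n in ("side","top"):
    im=eyes.get_image(n); cv2.imwrite(f"pics/{n}0.png",im[:,:,::-1]); print(n,eyes.camera_info(n))
o=observe(); print(o)
E
```

```text
side {'fx': 516.5429224699838, 'fy': 516.5429224699838, 'cx': 276.5223815550069, 'cy': 200.07836679660224, 'k1': 0.0620016583351202, 'xyz': array([-0.07786388,  0.64898144,  1.10536757]), 'orientation': array([-0.36250423,  0.86330243, -0.32502815,  0.13287697])}
top {'fx': 484.6982728692055, 'fy': 484.6982728692055, 'cx': 279.46271003577885, 'cy': 209.61951320361067, 'k1': -0.1289274962773862, 'xyz': array([0.24748693, 0.02073693, 1.54520439]), 'orientation': array([ 0.71195985, -0.69547817,  0.06546975, -0.07167288])}
{'t': 0.1, 'q': array([-1.32753279e+00,  3.07534550e-01,  1.50752132e+00, -2.57097057e-05,
        1.32843605e+00, -7.35008405e-02]), 'joint_vel': array([-0.00155923, -0.00413028, -0.00273862, -0.00132008, -0.00115603,
       -0.00103815]), 'joint_torque': array([-1.00003110e-04, -4.58528388e+01, -2.52607477e+01, -5.76919138e-05,
        5.53375867e-03,  1.19441719e-05]), 'eef_pos': array([ 0.17892172, -0.54578167,  0.22376045]), 'ee_rot': array([ 9.87482804e-01,  1.57723838e-01, -9.29407199e-05, -9.45156839e-04]), 'wrist_force': array([ 0.15094824,  1.19209461, -0.76222816]), 'ft_torque': array([ 0.01039919,  0.05796745, -0.0035364 ]), 'grasp_force': 0.0, 'width': 1.0009684252092002}
```

View pics/side0.png

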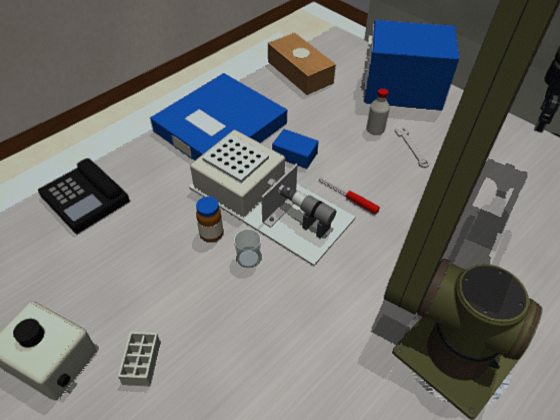

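View pics/top0.png

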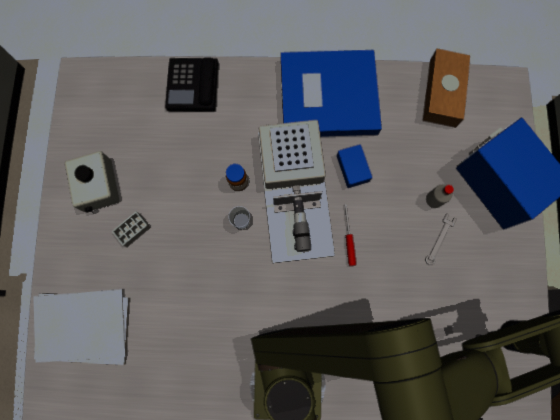

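The side view shows the unit with the bracket at about (280,195) and the heater at (240,170). In the top view the bracket is near (298,202), with the heater above it. I'll enlarge both.

```bash
python3 - <<'E'
import cv2,numpy as np
a=cv2.imread("pics/top0.png")[110:270,250:350]; b=cv2.imread("pics/side0.png")[120:270,180:360]
a=cv2.resize(a,None,fx=6,fy=6,interpolation=cv2.INTER_CUBIC)[:600] 
b=cv2.resize(b,None,fx=4,fy=4,interpolation=cv2.INTER_CUBIC)
cv2.imwrite("pics/topc.png",cv2.convertScaleAbs(a,alpha=1.5)); cv2.imwrite("pics/sidec.png",cv2.convertScaleAbs(b,alpha=1.3))
E
```

```text
(no output)
```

View pics/topc.png

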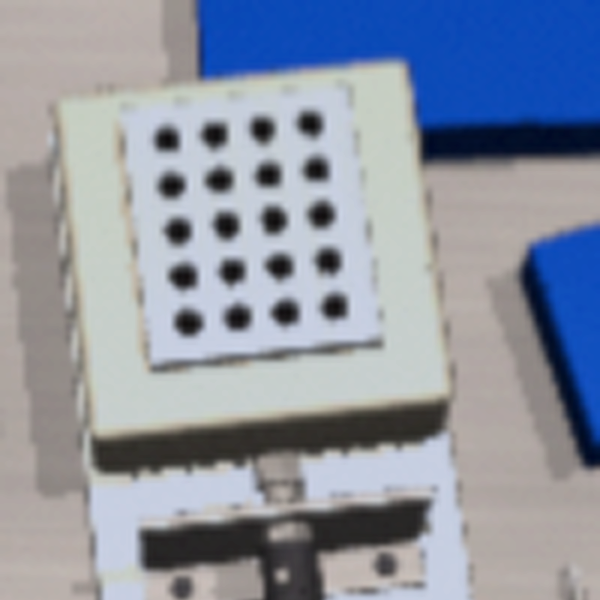

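View pics/sidec.png

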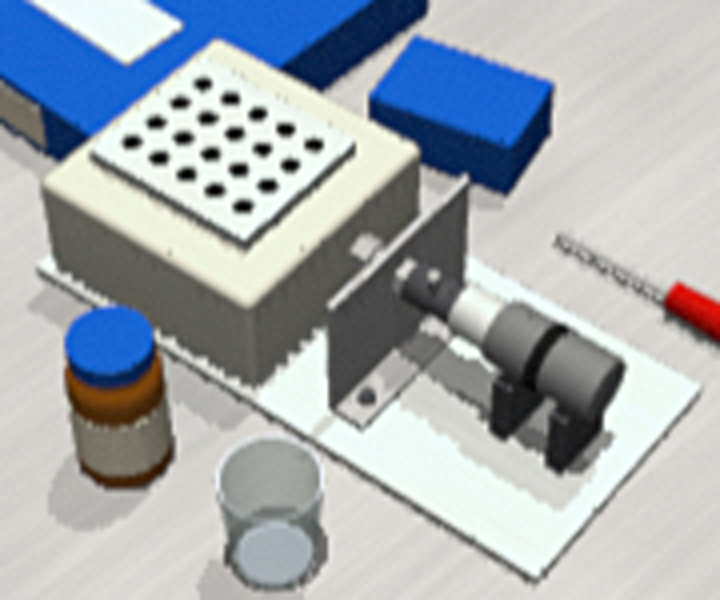

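The top crop gives heater top corners (92,440), (449,402), (55,100), (408,62) and bracket top ends near (138,523) and (432,490). The side crop gives heater corners (250,303), (418,150), (45,185), (215,40) and bracket ends (330,303), (467,178). I'll fit the unit's pose to these.

```bash
cat > h.py <<'E'
import numpy as np
from scipy.spatial.transform import Rotation as R
from station import eyes, observe
def proj(n,P):
    c=eyes.camera_info(n); p=R.from_quat(c['orientation']).inv().apply(P-c['xyz']); s=p[:,:2]/p[:,2:]
    s=s*(1+c['k1']*(s**2).sum(1,keepdims=True)); return s*[c['fx'],c['fy']]+[c['cx'],c['cy']]
def unit(v,P): return R.from_euler('z',v[2]).apply(np.array(P)/1000.)+[v[0],v[1],0]
E
python3 - <<'E'
from h import *
from scipy.optimize import least_squares
H=[(48,95,100),(48,-95,100),(238,95,100),(238,-95,100),(-3,75,117),(-3,-75,117)]
T=np.array([(92,440),(449,402),(55,100),(408,62),(140,523),(432,493)]);T=(T+.5)/6-.5+[250,110]
S=np.array([(250,303),(418,150),(45,185),(215,40),(330,303),(467,178)]);S=(S+.5)/4-.5+[180,120]
def f(v,which): 
    P=unit(v,H); e=[]
    if 't' in which: e.append(proj('top',P)-T)
    if 's' in which: e.append(proj('side',P)-S)
    return np.concatenate(e).ravel()
for w in('t','s','ts'):
    s=least_squares(lambda v:f(v,w),[.5,0,0],loss='soft_l1'); v=s.x; print(w,v,np.degrees(v[2])); print(f(v,w).reshape(-1,2).round(1).tolist())
    print(unit(v,[(24,0,85)]))
print(R.from_quat(observe()['ee_rot']).as_matrix().round(3))
E
```

```text
t [ 0.5783538  -0.01532062  0.13334199] 7.639932985286649
[[-0.5, 0.3], [1.3, 0.0], [-0.5, -0.9], [0.3, -0.8], [-0.4, 0.7], [0.2, 0.3]]
[[ 0.60214076 -0.01212989  0.085     ]]
s [ 0.57940195 -0.01622926  0.14713095] 8.429982457997331
[[0.0, 1.5], [1.4, -0.9], [-2.5, -0.6], [-0.1, -0.9], [0.1, 1.5], [0.1, -0.3]]
[[ 0.60314265 -0.01271085  0.085     ]]
ts [ 0.57878256 -0.0157467   0.14000139] 8.021488787043108
[[-0.5, 0.4], [1.3, -0.3], [-0.8, -0.8], [-0.1, -1.1], [-0.2, 0.7], [0.3, 0.0], [-0.1, 1.5], [1.7, -0.6], [-2.2, -0.8], [0.5, -0.9], [0.0, 1.6], [0.3, -0.0]]
[[ 0.60254774 -0.01239763  0.085     ]]
[[ 0.95   0.311 -0.   ]
 [ 0.311 -0.95   0.002]
 [ 0.    -0.002 -1.   ]]
```

>>> play_rows(
  increments=[
    [0.065, 0.057, -0.037, 0, 0, 0, 1],
    [0.065, 0.104, -0.069, 0, 0, 0, 2],
    [0.065, 0.156, -0.103, 0, 0, 0, 3],
    [0.065, 0.208, -0.137, 0, 0, 0, 4],
    [0.065, 0.26, -0.171, 0, 0, 0, 5],
    [0.065, 0.312, -0.206, 0, 0, 0, 6],
    [0.065, 0.364, -0.24, 0, 0, 0, 7],
    [0.065, 0.416, -0.274, 0, 0, 0, 8],
    [0.065, 0.468, -0.309, 0, 0, 0, 9],
    [0.065, 0.52, -0.343, 0, 0, 0, 10.1],
  ],
  newtons=40,
)

```text
t: 1.35
eef_pos: [0.5671, -0.0566, 0.2243]
ee_rot: [0.998, 0.07, -0.0, 0.0]
wrist_force: [1.0, -0.2, -0.1]
width: 0.762
grasp_force: 0.0
```

>>> play_rows(
  increments=[
    [0.065, 0.042, -0.04, 0, 0, 0, 0],
    [0.065, 0.042, -0.04, 0.03, 0, 0, 0],
    [0.065, 0.042, -0.04, 0.05, 0, 0, 0],
    [0.065, 0.042, -0.04, 0.05, 0, 0, 0],
  ],
)

```text
t: 1.85
eef_pos: [0.6005, -0.0125, 0.1723]
ee_rot: [0.998, 0.071, -0.003, -0.0]
wrist_force: [-0.5, -0.2, -0.1]
width: 0.765
grasp_force: 0.0
```

```bash
python3 - <<'E'
from h import *
import cv2
a=eyes.get_image('top')[130:250,240:400]; b=eyes.get_image('side')[110:230,210:370]
im=np.vstack([cv2.resize(x[:,:,::-1],(560,420) if 0 else (400,300),interpolation=cv2.INTER_CUBIC) for x in(a,b)])
im=np.hstack([cv2.resize(x[:,:,::-1],(400,300),interpolation=cv2.INTER_CUBIC) for x in(a,b)])
cv2.imwrite("pics/n1.png",cv2.convertScaleAbs(im,alpha=1.5))
o=observe();print(o['eef_pos'],o['ee_rot'],o['width'],o['t'])
# error to head in unit frame
print(R.from_euler('z',-8,degrees=True).apply(o['eef_pos']-[.6025,-.0124,.091])*1000)
E
```

```text
[ 0.60241854 -0.01308768  0.17472059] [ 9.97540215e-01  7.00964043e-02 -1.12063341e-04 -4.36567014e-05] 0.765587780216754 1.95
[-0.17637499 -0.6696462  83.72059424]
```

View pics/n1.png

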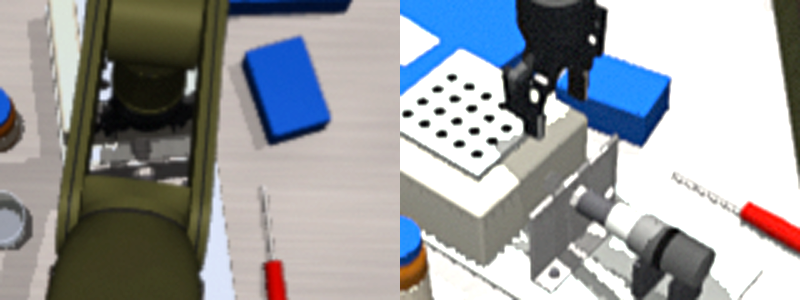

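The gripper hangs over the gap, its fingers straddling it in the side view at about (525,125). Next I'll descend in short steps, watching the force.

>>> play_rows(
  increments=[
    [0.065, 0, 0, 0.02, 0, 0, 0],
    [0.065, 0, 0, 0.04, 0, 0, 0],
    [0.065, 0, 0, 0.05, 0, 0, 0],
    [0.065, 0, 0, 0.05, 0, 0, 0],
  ],
)

```text
t: 2.45
eef_pos: [0.6023, -0.0132, 0.1247]
ee_rot: [0.998, 0.07, -0.0, -0.0]
wrist_force: [-0.7, -0.7, 0.2]
width: 0.762
grasp_force: 0.0
```

>>> play_rows(
  increments=[
    [0.065, 0, 0, 0.015, 0, 0, 0],
    [0.065, 0, 0, 0.03, 0, 0, 0],
    [0.065, 0, 0, 0.034, 0, 0, 0],
    [0.065, 0, 0, 0.034, 0, 0, 0],
  ],
)

```text
t: 2.95
eef_pos: [0.602, -0.0129, 0.0899]
ee_rot: [0.998, 0.07, -0.001, -0.0]
wrist_force: [0.2, -0.5, 0.3]
width: 0.76
grasp_force: 0.0
```

```bash
python3 - <<'E'
from h import *
import cv2
b=eyes.get_image('side')[130:220,230:350]
cv2.imwrite("pics/n2.png",cv2.convertScaleAbs(cv2.resize(b[:,:,::-1],(800,600),interpolation=cv2.INTER_CUBIC),alpha=1.4))
o=observe();print(o['eef_pos'],o['wrist_force'],o['width'],o['t'])
E
```

```text
[ 0.60236287 -0.01294661  0.09040312] [ 0.42538864 -0.29931759 -0.2754444 ] 0.7608358366533331 3.0
```

View pics/n2.png

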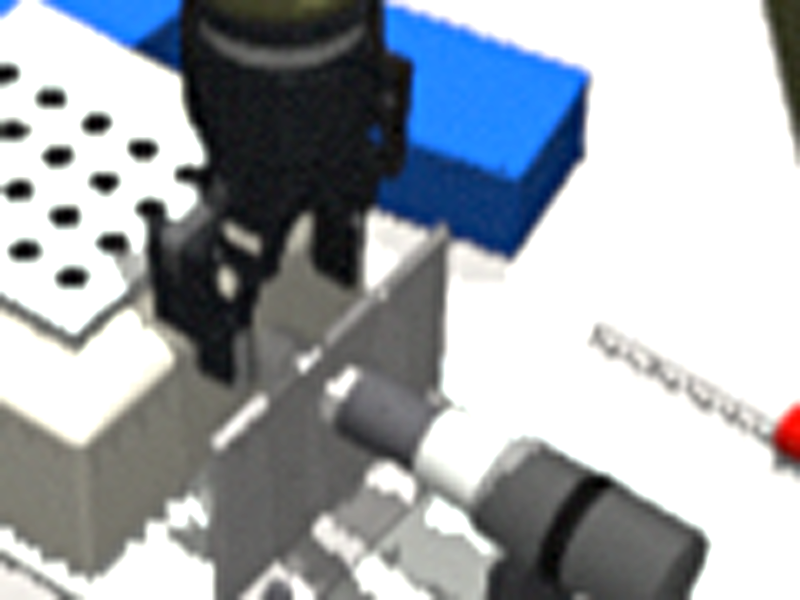

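The fingers are inside the gap on both sides of the head (near finger tip at (220,375), far finger at (340,280)), clear of bracket and heater. Next I'll close on the head.

>>> play_rows(
  increments=[
    [0.01, 0, 0, 0, 0, 0, 0],
    [0.01, 0, 0, 0, 0, 0, 0],
    [0.01, 0, 0, 0, 0, 0, 0],
    [0.01, 0, 0, 0, 0, 0, 0],
    [0.01, 0, 0, 0, 0, 0, 0],
    [0.01, 0, 0, 0, 0, 0, 0],
    [0.01, 0, 0, 0, 0, 0, 0],
    [0.01, 0, 0, 0, 0, 0, 0],
  ],
  newtons=40,
)

```text
t: 4.0
eef_pos: [0.6024, -0.013, 0.0906]
ee_rot: [0.998, 0.07, -0.0, -0.0]
wrist_force: [0.1, 0.1, 0.7]
width: 0.117
grasp_force: 0.0
```

```bash
python3 - <<'E'
from h import *
import cv2
v=[.57878,-.01575,.14]
P=unit(v,[(24,0,85),(24,0,98),(0,0,117),(48,0,100)])
print('top crop',(proj('top',P)-[250,110])*6); print('side crop',(proj('side',P)-[180,120])*4)
im=[]
for n,(r0,c0) in (('side',(130,230)),('top',(150,240))):
    b=eyes.get_image(n)[r0:r0+90,c0:c0+80]
    im.append(cv2.resize(b[:,:,::-1],(400,450),interpolation=cv2.INTER_CUBIC))
cv2.imwrite("pics/n3.png",cv2.convertScaleAbs(np.hstack(im),alpha=1.7))
o=observe();print(o['eef_pos'],o['wrist_force'],o['width'],o['grasp_force'],o['t'])
E
```

```text
top crop [[275.78206994 470.75683991]
 [276.46380631 464.76741627]
 [283.32462148 501.77549841]
 [270.82736434 418.68299551]]
side crop [[367.07109765 255.04349736]
 [367.05673674 241.80631774]
 [395.89160072 238.25248449]
 [338.85537081 223.86355977]]
[ 0.60235756 -0.01299303  0.09060282] [-0.25087375  0.55685474 -0.21010507] 0.11555749018165322 0.0 4.1
```

View pics/n3.png

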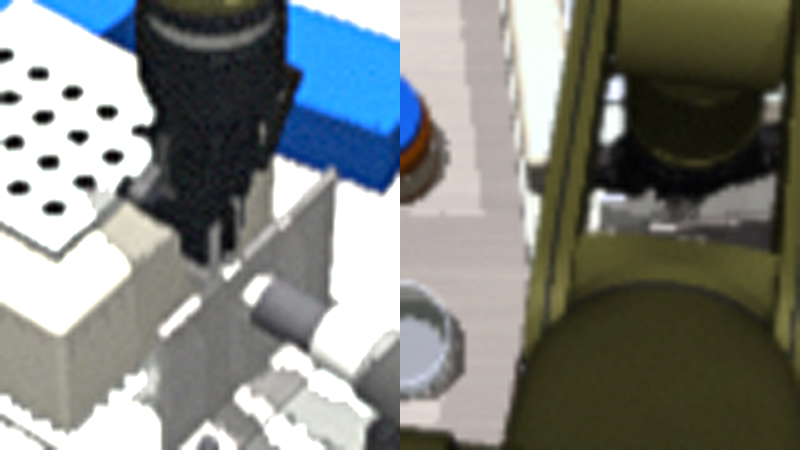

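```bash
python3 - <<'E'
from h import *
import cv2
v=[.57878,-.01575,.14]
o=observe(); Rt=R.from_quat(o['ee_rot'])
b=eyes.get_image('side')[140:200,245:305][:,:,::-1]
k=10; A=cv2.resize(np.ascontiguousarray(b),(600,600),interpolation=cv2.INTER_CUBIC); A=cv2.convertScaleAbs(A,alpha=1.8,beta=20)
A=cv2.resize(A,(400,400)); B=A.copy(); s=400/60
def mark(P,col):
    for p in proj('side',P): cv2.circle(B,tuple(int(x) for x in ((p-[245,140]+.5)*s)),3,col,-1)
mark(Rt.apply([[0,0,.025],[0,0,0],[0,0,-.048]])+o['eef_pos'],(0,0,255))
mark(unit(v,[(0,75,117),(0,0,117),(0,-75,117),(48,0,100)]),(0,255,0))
a=np.arange(6)*np.pi/3
mark(unit(v,np.c_[np.full(6,24),12.5*np.cos(a),85+12.5*np.sin(a)]),(255,0,0))
cv2.imwrite("pics/n4.png",np.hstack([A,B]))
E
```

```text
(no output)
```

View pics/n4.png

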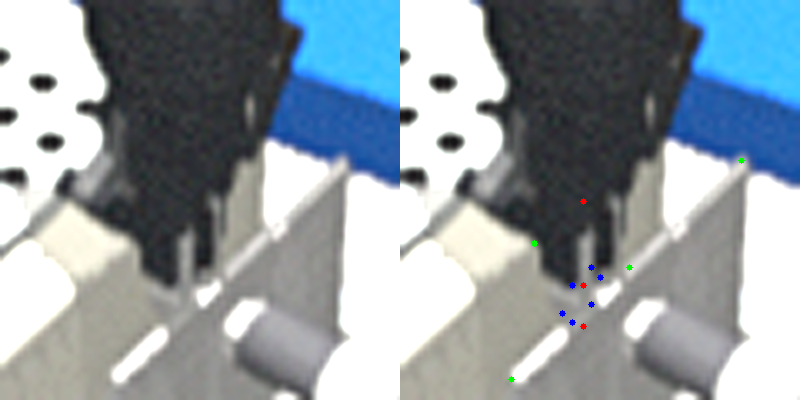

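The marks show the fingertips ending near (170,290), about where the top of the head (blue) is. The nominal tip mark is lower, at (183,326). So the real tips seem to be about 30 mm higher than nominal, and the fingers closed above the head. I'll open, go 15 mm lower while watching the force, and then close again.

>>> play_rows(
  increments=[
    [0.055, 0, 0, 0, 0, 0, 0],
    [0.055, 0, 0, 0, 0, 0, 0],
    [0.055, 0, 0, 0, 0, 0, 0],
    [0.055, 0, 0, 0, 0, 0, 0],
    [0.055, 0, 0, 0.005, 0, 0, 0],
    [0.055, 0, 0, 0.01, 0, 0, 0],
    [0.055, 0, 0, 0.015, 0, 0, 0],
    [0.055, 0, 0, 0.015, 0, 0, 0],
  ],
)

```text
t: 5.15
eef_pos: [0.6018, -0.0129, 0.0748]
ee_rot: [0.998, 0.07, -0.001, -0.0]
wrist_force: [0.3, 0.2, 1.3]
width: 0.644
grasp_force: 0.0
```

```bash
python3 - <<'E'
from h import *
import cv2
v=[.57878,-.01575,.14]
o=observe(); Rt=R.from_quat(o['ee_rot']); print(o['eef_pos'],o['wrist_force'],o['width'])
b=eyes.get_image('side')[140:200,245:305][:,:,::-1]
A=cv2.resize(np.ascontiguousarray(b),(400,400),interpolation=cv2.INTER_CUBIC); A=cv2.convertScaleAbs(A,alpha=2.2,beta=20)
B=A.copy(); s=400/60
def mark(P,col):
    for p in proj('side',P): cv2.circle(B,tuple(int(x) for x in ((p-[245,140]+.5)*s)),3,col,-1)
# pad fronts/backs at nominal tip for both fingers, red; 20 mm higher yellow
for z,c in ((.025,(0,0,255)),(.005,(0,255,255)),(-.015,(255,0,255))):
    mark(Rt.apply([[0,-.0275,z],[0,.0275,z],[-.011,-.035,z],[.011,-.035,z]])+o['eef_pos'],c)
a=np.arange(6)*np.pi/3
mark(unit(v,np.c_[np.full(6,24),12.5*np.cos(a),85+12.5*np.sin(a)]),(255,0,0))
cv2.imwrite("pics/n5.png",np.hstack([A,B]))
E
```

```text
[ 0.60178017 -0.01292855  0.07480972] [0.27047199 0.1984369  1.27584257] 0.6442507411459691
```

View pics/n5.png

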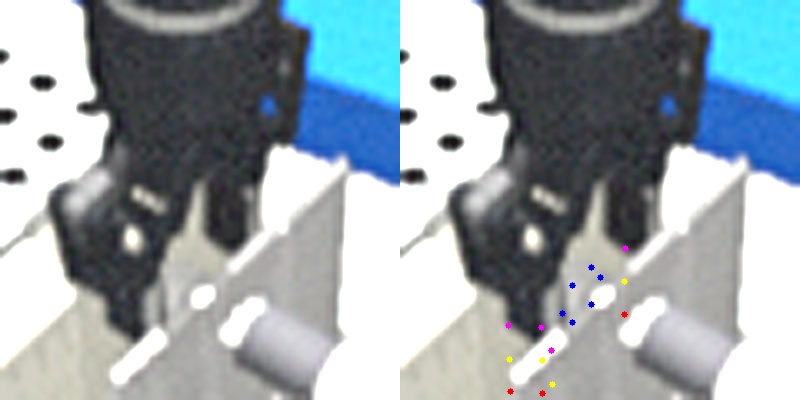

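The open near fingertip at (140,335) matches the magenta marks, which are 40 mm above nominal (some of that is pad swing). The head is visible between the fingers at (180,275). So the real tips are around 30 mm above nominal, now just beside the head. I'll go 6 mm lower and close.

>>> play_rows(
  increments=[
    [0.055, 0, 0, 0.003, 0, 0, 0],
    [0.055, 0, 0, 0.006, 0, 0, 0],
    [0.01, 0, 0, 0.006, 0, 0, 0],
    [0.01, 0, 0, 0.006, 0, 0, 0],
    [0.01, 0, 0, 0.006, 0, 0, 0],
    [0.01, 0, 0, 0.006, 0, 0, 0],
    [0.01, 0, 0, 0.006, 0, 0, 0],
    [0.01, 0, 0, 0.006, 0, 0, 0],
  ],
  newtons=40,
)

```text
t: 6.2
eef_pos: [0.6023, -0.0124, 0.0698]
ee_rot: [0.998, 0.07, 0.0, -0.0]
wrist_force: [-1.8, 4.5, 2.9]
width: 0.242
grasp_force: 40.4
```

It grips at 40 N with about 21 mm opening. I'll hold while the nut runs up and watch the wrist moment.

>>> play_rows(
  increments=[
    [0.01, 0, 0, 0.006, 0, 0, 0],
    [0.01, 0, 0, 0.006, 0, 0, 0],
    [0.01, 0, 0, 0.006, 0, 0, 0],
    [0.01, 0, 0, 0.006, 0, 0, 0],
    [0.01, 0, 0, 0.006, 0, 0, 0],
    [0.01, 0, 0, 0.006, 0, 0, 0],
    [0.01, 0, 0, 0.006, 0, 0, 0],
    [0.01, 0, 0, 0.006, 0, 0, 0],
  ],
)

```text
t: 7.2
eef_pos: [0.6029, -0.0124, 0.0686]
ee_rot: [0.998, 0.07, 0.002, -0.0]
wrist_force: [-10.2, 5.1, 32.2]
width: 0.245
grasp_force: 44.3
```

```bash
python3 - <<'E'
from h import *
import cv2
o=observe(); print(o['t'],o['eef_pos'],o['ft_torque'],o['wrist_force'],o['width'],o['grasp_force'])
np.save('a.npy',eyes.get_image('side'))
E
```

```text
7.2 [ 0.60285059 -0.01244682  0.068621  ] [ 0.98234202  1.54944321 -0.01884992] [-10.24552433   5.08396562  32.15557091] 0.2445977597813513 44.28070285823196
```

That call commanded another 6 mm down by mistake, because shifts count from the last commanded pose. The gripped head resisted with 32 N, so I'm taking it back now.

>>> play_rows(
  increments=[
    [0.01, 0, 0, -0.003, 0, 0, 0],
    [0.01, 0, 0, -0.006, 0, 0, 0],
    [0.01, 0, 0, -0.006, 0, 0, 0],
    [0.01, 0, 0, -0.006, 0, 0, 0],
  ],
)

```text
t: 7.75
eef_pos: [0.6027, -0.0124, 0.0693]
ee_rot: [0.998, 0.07, 0.0, -0.0]
wrist_force: [0.3, 4.8, 1.4]
width: 0.249
grasp_force: 41.2
```

```bash
python3 - <<'E'
from h import *
o=observe(); print(o['t'],o['eef_pos'],o['ft_torque'],o['wrist_force'],o['width'],o['grasp_force'])
E
```

```text
7.75 [ 0.60267884 -0.01240266  0.06931134] [ 0.92847522 -0.07162477 -0.02487597] [0.26731994 4.77114726 1.37503346] 0.24868247406000948 41.18492548819631
```

>>> play_rows(
  increments=[
    [0.01, 0, 0, 0, 0, 0, 0],
    [0.01, 0, 0, 0, 0, 0, 0],
    [0.01, 0, 0, 0, 0, 0, 0],
    [0.01, 0, 0, 0, 0, 0, 0],
    [0.01, 0, 0, 0, 0, 0, 0],
    [0.01, 0, 0, 0, 0, 0, 0],
    [0.01, 0, 0, 0, 0, 0, 0],
    [0.01, 0, 0, 0, 0, 0, 0],
  ],
)

```text
t: 8.75
eef_pos: [0.6027, -0.0124, 0.0693]
ee_rot: [0.998, 0.07, 0.0, -0.0]
wrist_force: [0.1, 4.9, 1.0]
width: 0.242
grasp_force: 41.2
```

```bash
cat > d.py <<'E'
from h import *
o=observe(); print(o['t'],o['eef_pos'],o['ft_torque'],o['wrist_force'],o['width'],o['grasp_force'])
a=np.load('a.npy').astype(int); b=eyes.get_image('side'); d=abs(b.astype(int)-a).max(2)[178:202,270:300]
print(d.max(),(d>25).sum(),np.argwhere(d>25)[:6].tolist()); np.save('a.npy',b)
E
python3 d.py
```

```text
8.75 [ 0.60267143 -0.01241658  0.06934773] [ 0.95083069 -0.10678599 -0.04625745] [0.12302196 4.92833257 0.98883653] 0.24243783921670728 41.18694900535047
156 45 [[8, 10], [9, 9], [9, 11], [10, 9], [10, 11], [11, 8]]
```

>>> play_rows(
  increments=[
    [0.01, 0, 0, 0, 0, 0, 0],
    [0.01, 0, 0, 0, 0, 0, 0],
    [0.01, 0, 0, 0, 0, 0, 0],
    [0.01, 0, 0, 0, 0, 0, 0],
    [0.01, 0, 0, 0, 0, 0, 0],
    [0.01, 0, 0, 0, 0, 0, 0],
    [0.01, 0, 0, 0, 0, 0, 0],
    [0.01, 0, 0, 0, 0, 0, 0],
    [0.01, 0, 0, 0, 0, 0, 0],
    [0.01, 0, 0, 0, 0, 0, 0],
  ],
)

```text
t: 10.05
eef_pos: [0.6027, -0.0124, 0.0693]
ee_rot: [0.998, 0.07, 0.0, -0.0]
wrist_force: [0.2, 5.8, 1.6]
width: 0.236
grasp_force: 41.2
```

```bash
python3 d.py
```

```text
10.05 [ 0.60268627 -0.01243322  0.06931845] [ 0.94734755 -0.10760593  0.01891542] [0.22195978 5.83945287 1.6056562 ] 0.23637745458935644 41.18787084007636
168 38 [[8, 10], [9, 9], [9, 11], [10, 9], [11, 9], [11, 10]]
```

>>> play_rows(
  increments=[
    [0.01, 0, 0, 0, 0, 0, 0],
    [0.01, 0, 0, 0, 0, 0, 0],
    [0.01, 0, 0, 0, 0, 0, 0],
    [0.01, 0, 0, 0, 0, 0, 0],
    [0.01, 0, 0, 0, 0, 0, 0],
    [0.01, 0, 0, 0, 0, 0, 0],
    [0.01, 0, 0, 0, 0, 0, 0],
    [0.01, 0, 0, 0, 0, 0, 0],
    [0.01, 0, 0, 0, 0, 0, 0],
    [0.01, 0, 0, 0, 0, 0, 0],
  ],
)

```text
t: 11.35
eef_pos: [0.6027, -0.0124, 0.0694]
ee_rot: [0.998, 0.07, 0.0, -0.0]
wrist_force: [0.7, 4.8, 1.2]
width: 0.242
grasp_force: 41.2
```

```bash
python3 d.py
```

```text
11.35 [ 0.60270062 -0.01240134  0.06935769] [ 0.94471943 -0.06105356  0.05547533] [0.71346674 4.79070434 1.15283855] 0.24237769704137305 41.188394038472325
125 34 [[8, 10], [8, 18], [8, 19], [9, 9], [9, 11], [9, 18]]
```

>>> play_rows(
  increments=[
    [0.01, 0, 0, 0, 0, 0, 0],
    [0.01, 0, 0, 0, 0, 0, 0],
    [0.01, 0, 0, 0, 0, 0, 0],
    [0.01, 0, 0, 0, 0, 0, 0],
    [0.01, 0, 0, 0, 0, 0, 0],
    [0.01, 0, 0, 0, 0, 0, 0],
    [0.01, 0, 0, 0, 0, 0, 0],
    [0.01, 0, 0, 0, 0, 0, 0],
    [0.01, 0, 0, 0, 0, 0, 0],
    [0.01, 0, 0, 0, 0, 0, 0],
  ],
)

```text
t: 12.65
eef_pos: [0.6027, -0.0124, 0.0693]
ee_rot: [0.998, 0.07, 0.0, -0.0]
wrist_force: [0.7, 5.8, 1.0]
width: 0.244
grasp_force: 41.2
```

```bash
python3 d.py
```

```text
12.65 [ 0.60267617 -0.01238664  0.06931   ] [ 1.01318269 -0.11016506  0.00409855] [0.69214482 5.76024557 1.02416027] 0.24438340464189948 41.18432932533324
52 5 [[8, 19], [9, 19], [9, 20], [10, 20], [11, 18]]
```

Socket motion has nearly stopped, so I'll hold longer and check that it has stalled.

>>> play_rows(
  increments=[
    [0.01, 0, 0, 0, 0, 0, 0],
    [0.01, 0, 0, 0, 0, 0, 0],
    [0.01, 0, 0, 0, 0, 0, 0],
    [0.01, 0, 0, 0, 0, 0, 0],
    [0.01, 0, 0, 0, 0, 0, 0],
    [0.01, 0, 0, 0, 0, 0, 0],
    [0.01, 0, 0, 0, 0, 0, 0],
    [0.01, 0, 0, 0, 0, 0, 0],
    [0.01, 0, 0, 0, 0, 0, 0],
    [0.01, 0, 0, 0, 0, 0, 0],
  ],
)

```text
t: 13.95
eef_pos: [0.6027, -0.0124, 0.0693]
ee_rot: [0.998, 0.07, 0.0, -0.0]
wrist_force: [0.8, 5.0, 0.6]
width: 0.243
grasp_force: 41.2
```

```bash
python3 d.py
```

```text
13.95 [ 0.60271025 -0.01239747  0.06934155] [ 0.96151789 -0.09297661 -0.02108137] [0.82754197 5.0270066  0.6179236 ] 0.24348505983280708 41.18437838740647
8 0 []
```

>>> play_rows(
  increments=[
    [0.01, 0, 0, 0, 0, 0, 0],
    [0.01, 0, 0, 0, 0, 0, 0],
    [0.01, 0, 0, 0, 0, 0, 0],
    [0.01, 0, 0, 0, 0, 0, 0],
    [0.01, 0, 0, 0, 0, 0, 0],
    [0.01, 0, 0, 0, 0, 0, 0],
    [0.01, 0, 0, 0, 0, 0, 0],
    [0.01, 0, 0, 0, 0, 0, 0],
    [0.01, 0, 0, 0, 0, 0, 0],
    [0.01, 0, 0, 0, 0, 0, 0],
  ],
)

```text
t: 15.25
eef_pos: [0.6027, -0.0124, 0.0693]
ee_rot: [0.998, 0.07, 0.0, -0.0]
wrist_force: [0.3, 5.3, 1.0]
width: 0.243
grasp_force: 41.2
```

```bash
python3 d.py
```

```text
15.25 [ 0.60267375 -0.01239339  0.06933608] [ 0.96785527 -0.09746547 -0.01096628] [0.33058254 5.26927856 1.04915268] 0.2430259790996641 41.18442533304915
8 0 []
```

The runner has stalled: the socket picture hasn't changed for over 2.5 s and the grip is steady at 41 N. I'm handing in.

```bash
python3 -c "
from station import r
print(r.close_job())"
```

```text
the job is handed in; nothing more can be done
None
```

I handed the job in with the bolt head gripped at 41 N and the runner stalled (its socket had stopped turning in the pictures); the result came back without a verdict, and the fingertips sat about 30 mm higher than specified, so the grasp-point distance (about 10–22 mm against the 25 mm limit) is an estimate.

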